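# Clip the egg dipper onto the drain stand's snap hook

## Robot

A 6-joint arm with a two-finger parallel gripper is mounted at the origin on the work surface. World frame = base frame: x ahead of the robot, y to its left, z up, the work surface at z = 0. Lengths are in mm, angles in rad, forces in N, time in s.
With the tool pointing down it reaches from about 350 to 875 mm from the base axis. Payload 4.2 kg.
Tool frame: the origin (TCP) lies at the very end of the fingers, on their centre line; the grasp point (between the pads) lies arm.hold_point_z behind it (arm.hold_point_z is the distance from the TCP to the grasp point, in mm); y points along the fingers, x is the direction in which the jaws open and shut, and the axes are right-handed (so a half turn about y gives the same grasp; the last joint's range is limited). The gripper opens to 85 mm and grips with 20 to 120 N. Pads are 22 mm wide; open, the fingers measure 114 mm over their backs; the gripper's body (76 mm by 85 mm) begins 54 mm behind the grasp point. The pads swing forward as they close: fully open they stand 13 mm farther back than shut.
Start: joints at [-1.001, 0.385, 0.008, 0, -1.194, -0.259], TCP at [191.153, -595.029, 231.312] pointing down, gripper open.
Joint ranges: [-3.14, 3.14], [-1.21, 2.06], [-1.07, 1.41], [-3.16, 2.05], [-2.99, -0.16], [-3.1, 3.1]. Speed limits (rad/s): [2.79, 2.79, 3.14, 3.14, 3.14, 3.14].

## Interface

Orientations are given as a unit quaternion [x, y, z, w].
In Python, from bench import arm gives the robot as it stands.
- The arm moves only by the shell command python3 -m creep 'ROWS'. ROWS is JSON, a list of rows, each a list of 3 entries, a list of its own where there are three numbers: the shift along the world's x, y, z in mm, then the turn, a rotation vector about the world's x, y, z in rad, then the gripper command: -1 is shut, 1 is fully open, values between are in proportion. In form: [[[dx, dy, dz], [wx, wy, wz], jaw], ...]. A call has 1 to 12 rows; each row is the pose to reach, as a shift and turn from the pose commanded when the call began; what a row does not reach only later rows make up. A row lasts 1/12 s, in which the tool goes at most 41.7 mm and 7.16 degrees, less where a joint would pass 70% of its speed; a pose out of reach is approached as far as the arm can. A call with a gripper value outside its range is refused whole. The fingers move at their own pace and stop on an object; the grip force is fixed at half the most. Time passes only in rows, so rows that repeat a pose let the fingers close. It gives the time, the measured TCP pose, the force and the opening at its end, in the units of the state.
- arm.read_state(): the state, without advancing time (a new reading comes with each control period).
- arm.get_image(name): name is "scene" or "top" or "wrist"; returns (picture, depth): 400x640x3 uint8, red, green, blue; 400x640 float32, mm along the optical axis (not along the pixel's ray), 0 where there is no reading.
- arm.camera_params(name): a dict with "camera_matrix" (3x3 intrinsics, pixels), "extrinsics" (4x4, takes a point from world to camera coordinates); the wrist camera has in their place "T_tool_cam" (4x4, takes a point from camera to tool coordinates, whose origin is the TCP and whose axes are the tool frame's). Camera axes: x right, y down, z forward; pixel columns grow to the right and rows downward; lengths in mm; the calibration is good to about 2 mm. A picture is of the moment at which its call begins: read the wrist's pose just before it. camera_params takes no time and is no camera call.
- arm.job_done(): hands the job in, once; it reports no verdict.
The state is a dict: "clock": time; "joints": joint angles; "joint_vel": joint speeds; "joint_efforts": joint torques, N m; "position": TCP position; "ee_rot": TCP orientation; "contact_force": force on the tool from outside, world axes, zero at the start; "wrist_torque": the same for the moment, N m; "gripper_width": finger opening in mm.
Only numpy, scipy, OpenCV 4.12 (cv2) and the standard library are available. Lean on these libraries where they do the work, as an engineer would, in place of code of your own. Each camera call takes 0.05 s, during which the arm holds its last target.

## Task

Pick up the steel egg dipper by its yellow grip and hang it up to drain: press its eye gently against the red sprung gate of the snap hook until it snaps shut behind the eye, then slide the eye sideways off the gate and leave the dipper hanging still from the dip in the hook's solid front bar. Open the gate only with the dipper's eye, keep the gripper off the stand and never force the hook, and leave the jar, the can and the egg tray where they are.

Things in the scene. Friction and masses are not known exactly. Their poses are not given: they have to be found in the camera images.
- grip (a point): Centre of the dipper's yellow grip tab at its very top, the place to grasp: a block 24 mm along x, 10 mm thick along y (grasp across this), 34 mm tall, centre 143 mm above the dipper's underside. Axes are the dipper's: z up, x in the plane of the eye; the dipper is the same turned half round about z.
- eye (a point): Centre of the dipper's eye, 37 mm straight below grip: a stiff ring of 5 mm round bar standing upright in the dipper's xz plane. Opening 32 mm wide (x); inner top 15.5 mm above its centre. The centre lines of its two upright sides lie 18.5 mm before and behind (x) its centre and are straight from 9 mm below to 10 mm above it.
- gap (a point): Where the front bar is pushed in (stand's axes, 150 mm high) IF the hook is at its shortest setting. The hook's shank is clamped firmly at a length that differs each run and is not measured: the whole hook is really 0 to 40 mm nearer, towards -x. Press an upright side of the eye in here along +x; the gate's hinge is 17.5 mm to -y, free end 4.5 mm to +y, solid nose beside it.
- seat (a point): Where the dipper is to hang, at the shortest setting (really 0 to 40 mm towards -x): middle of the solid front bar, 26.5 mm to +y of gap, given at 150 mm height; stand's axes. The 6 mm bar dips 4 mm there. Beside the gate the bar's nose has a lip turned 15 mm inwards: slide the eye across only with its leading side behind that. The eye's centre hangs about 133 mm above the table.
- clamp (a point): Centre of the blue clamp block, 26 x 28 x 26 mm, on the stand's post, 150 mm above the table; 77 mm along +x and 11.5 mm along +y from gap. Stand's axes. The hook is a level loop of 6 mm steel bar, 87 mm long (y), its back bar's centre line 34 mm behind the front one's; the back bar stops the eye's leading side 28.5 mm behind the front bar's centre line and does not give.
- stand: Fixed drain stand: white drip tray 190 x 150 mm, rim 12 mm high, a post, and a snap hook held out to the robot, level, 150 mm above the table. Origin on the table, 32 mm before the post's axis. x points from hook front to post (the way to push), y to the left seen so. Nothing on it is over 165 mm high. A push of over 10 N counts as forcing the hook (25 N when setting down on the bar).
- dipper: The dipper, about 200 g: a steel cup 58 mm across, 40 mm high, standing on the table; over it a rigid bail, then the eye, then the tab; 160 mm high in all. Origin at the centre of its underside, axes as for grip.
- dye_jar: Bystander: jar 60 mm across, 85 mm high, with green cap; origin at the centre of its underside.
- can: Bystander: blue drink can 66 mm across, 100 mm high; origin at the centre of its underside.
- egg_tray: Bystander: cardboard egg tray with five eggs, about 126 x 174 mm and 61 mm high; origin at the centre of its underside.
- hinge (a point): Hinge of the hook's red gate at the shortest setting (really 0 to 40 mm towards -x), 17.5 mm to -y of gap; stand's axes. Gate: 5 mm bar, 22 mm long, swings inwards only, spring-shut; 3 N starts it, about 5 N opens it. With the eye's leading side (centre line) about 21 mm behind the front bar's centre line it slips off and snaps shut, and the push drops to nearly nothing.
There are look-alikes about, which are no part of the job. Of the things that look like the dipper, take the one that is farthest to the robot's left at the start.

How it is judged:
By the outcome, as a careful person would: the job done as asked, in the order asked, and still so for the second after the job is handed in, with the robot touching nothing.
It also fails if it takes over 72 s, if anything falls off the work surface, if the arm or the gripper's body presses on something with over 40 N, if the wrist force passes 120 N, or if a joint passes its speed limit or range.

## Working session

There is one attempt and no reset: what is moved stays moved. The work goes in short steps, Python scripts to look and compute and a shell command to move; the robot and the scene stay as the last step left them, time stands still between calls to the robot, and variables do not carry over. Pictures are saved under pics/ and viewed, and the job is handed in when it is done.

```bash
mkdir -p pics; ls; python3 - <<'E'
from bench import arm
import cv2,numpy as np
print(arm.read_state(), arm.hold_point_z)
for n in ["scene","top"]:
    im,d=arm.get_image(n); cv2.imwrite(f"pics/{n}0.png",im[:,:,::-1]); np.savez(f"pics/{n}0.npz",im=im,d=d)
    print(n,arm.camera_params(n))
print(arm.camera_params("wrist"))
E
```

```text
pics
{'clock': 0.0, 'joints': array([-1.00141369e+00,  3.85564951e-01,  6.62547046e-03, -4.81695994e-04,
       -1.19399514e+00, -2.58641559e-01]), 'joint_vel': array([ 3.62466979e-04,  6.28859810e-04, -1.90966164e-03,  3.15316585e-04,
       -9.72014981e-05, -3.81495080e-04]), 'joint_efforts': array([ 3.65755341e-04, -3.92290378e+01,  1.88407284e+01,  4.18655008e+00,
       -4.61956457e-03,  1.82302983e-06]), 'position': array([ 190.96407238, -594.50161944,  230.21894188]), 'ee_rot': array([ 0.41600754,  0.57173472, -0.570891  , -0.41730157]), 'contact_force': array([-0.32750759,  0.05898576,  0.44748239]), 'wrist_torque': array([ 0.03931708,  0.03479811, -0.01570499]), 'gripper_width': 85.41678229432145} 18.700000000000003
scene {'camera_matrix': array([[386.25341322,   0.        , 324.76133759],
       [  0.        , 386.25341322, 192.35490959],
       [  0.        ,   0.        ,   1.        ]]), 'extrinsics': array([[ 7.41523936e-01,  6.70904498e-01, -5.42286184e-03,
        -4.05166200e+02],
       [ 5.65312292e-01, -6.29129293e-01, -5.33496341e-01,
        -2.57331845e+02],
  
[... 531 characters left out ...]
       [ 1.16027468e-01,  2.64713064e-02, -9.92893195e-01,
         1.19208223e+03],
       [ 0.00000000e+00,  0.00000000e+00,  0.00000000e+00,
         1.00000000e+00]])}
{'camera_matrix': array([[324.74869444,   0.        , 315.26216662],
       [  0.        , 324.74869444, 198.66141138],
       [  0.        ,   0.        ,   1.        ]]), 'T_tool_cam': array([[ 9.99999848e-01,  2.09946809e-04,  5.09674696e-04,
        -1.96311066e-01],
       [-4.13578646e-04, -3.25506583e-01,  9.45539684e-01,
        -1.42663921e+02],
       [ 3.64415508e-04, -9.45539751e-01, -3.25506446e-01,
         8.35190035e+01],
       [ 0.00000000e+00,  0.00000000e+00,  0.00000000e+00,
         1.00000000e+00]])}
```

View pics/scene0.png

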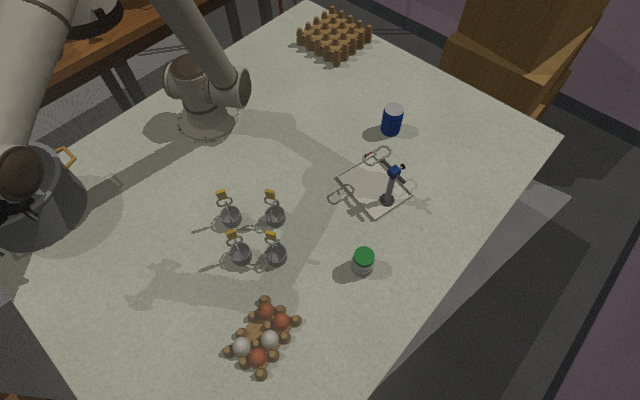

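View pics/top0.png

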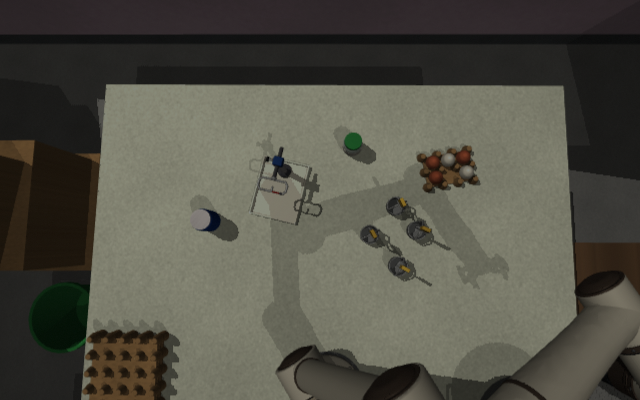

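```bash
python3 - <<'E'
import cv2
a=cv2.imread("pics/top0.png")[135:295,225:445]; cv2.imwrite("pics/t0z.png",cv2.convertScaleAbs(cv2.resize(a,None,fx=3.6,fy=3.6,interpolation=3),alpha=1.6))
a=cv2.imread("pics/scene0.png")[135:275,200:430]; cv2.imwrite("pics/s0z.png",cv2.convertScaleAbs(cv2.resize(a,None,fx=3.4,fy=3.4,interpolation=3),alpha=1.6))
E
```

```text
(no output)
```

View pics/t0z.png

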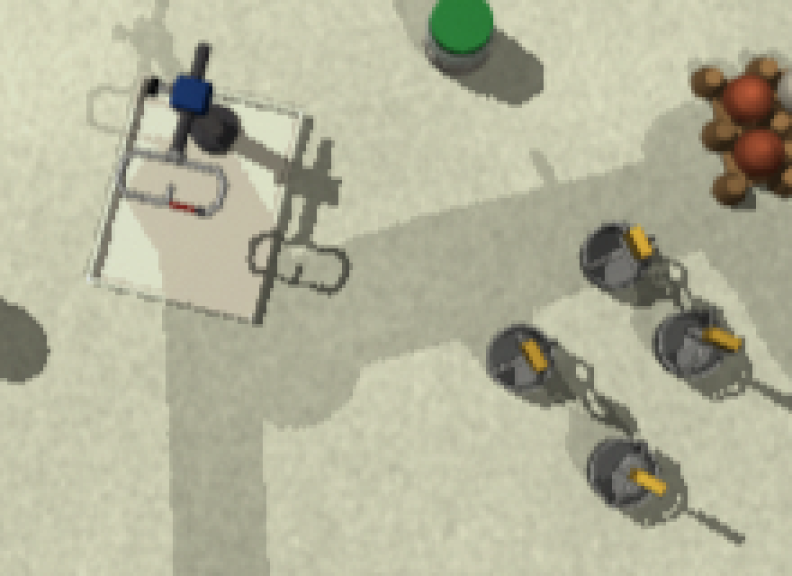

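View pics/s0z.png

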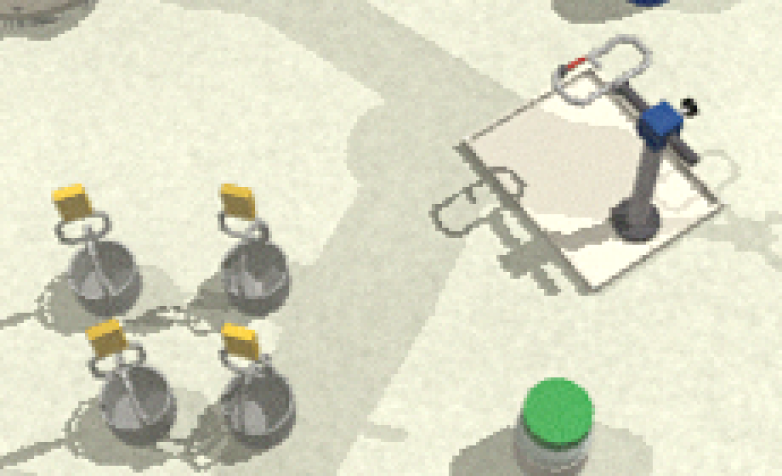

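```bash
cat > h.py <<'E'
import numpy as np,cv2
from bench import arm
from scipy.spatial.transform import Rotation as R
def T_wc(n,st=None):
    p=arm.camera_params(n)
    if n=="wrist":
        T=np.eye(4);T[:3,:3]=R.from_quat(st["ee_rot"]).as_matrix();T[:3,3]=st["position"]
        return T@np.array(p["T_tool_cam"])
    return np.linalg.inv(p["extrinsics"])
def cloud(n,d,T):
    K=arm.camera_params(n)["camera_matrix"]
    v,u=np.mgrid[0:d.shape[0],0:d.shape[1]]
    X=np.stack([(u-K[0,2])/K[0,0]*d,(v-K[1,2])/K[1,1]*d,d],-1)
    return X@T[:3,:3].T+T[:3,3]
def proj(n,P,T):
    K=arm.camera_params(n)["camera_matrix"];C=np.linalg.inv(T)
    q=(np.atleast_2d(P)@C[:3,:3].T+C[:3,3])@K.T
    return q[:,:2]/q[:,2:]
def color(im,h0,h1,s=120,v=50):
    H=cv2.cvtColor(im,cv2.COLOR_RGB2HSV);return ((H[...,0]>=h0)&(H[...,0]<=h1)&(H[...,1]>s)&(H[...,2]>v))
E
python3 - <<'E'
from h import *
np.set_printoptions(precision=1,suppress=True)
for n in["top","scene"]:
    z=np.load(f"pics/{n}0.npz");im,d=z["im"],z["d"];C=cloud(n,d,T_wc(n))
    for nm,m in dict(yel=color(im,18,32),blue=color(im,105,130),red=color(im,0,6,130,60)|color(im,174,180,130,60)).items():
        k,l,st,c=cv2.connectedComponentsWithStats(m.astype(np.uint8))
        for i in range(1,k):
            if st[i,4]<4: continue
            P=C[(l==i)&(d>0)]
            print(n,nm,st[i,4],c[i],"mean",P.mean(0),"zmin/max",P[:,2].min(),P[:,2].max())
            if nm=="yel":
                Q=P[P[:,2]>P[:,2].max()-8]; r=cv2.minAreaRect(Q[:,:2].astype(np.float32)); print("   top",r,Q.mean(0))
E
```

```text
top yel 41 [402.1 201.9] mean [ 551.2 -201.9  149.7] zmin/max 35.674723746061545 164.15974338245383
   top ((551.47216796875, -201.4251251220703), (20.756593704223633, 9.813251495361328), 24.633739471435547) [ 551.5 -201.4  159.8]
top yel 42 [425.2 228.5] mean [ 478.4 -263.6  151.8] zmin/max 6.260932676643961 163.54190303045198
   top ((478.89892578125, -263.7416687011719), (23.62864875793457, 8.540825843811035), 61.69235610961914) [ 479.  -263.3  160. ]
top yel 38 [373.1 233.4] mean [ 463.3 -121.6  148.8] zmin/max 5.328174355419378 164.85155652754997
   top ((464.5963439941406, -120.75440979003906), (21.786184310913086, 8.579517364501953), 27.490310668945312) [ 464.5 -120.7  160.6]
top yel 42 [404.7 268.3] mean [ 369.8 -207.9  143.9] zmin/max 2.664095891772149 164.4714286957701
   top ((371.29705810546875, -206.57049560546875), (23.057722091674805, 9.59640884399414), 64.06948852539062) [ 371.  -206.6  160.3]
top blue 66 [277.1 160.3] mean [663.1 146.7 163.2] zmin/max 157.2273935087892 168.7943640394567
top red 5 [274.  191.8] mean [579.3 159.2 122.8] zmin/max 5.878159197943205 152.5
[... 14906 characters left out ...]
x 2.1128561556614613 162.01170605960124
   top ((478.2455139160156, -264.059814453125), (22.0913028717041, 9.489320755004883), 67.09553527832031) [ 478.4 -264.   158.9]
scene yel 63 [270.4 234.3] mean [ 553.5 -202.1  152.7] zmin/max 130.6132611702933 161.49067456011733
   top ((550.8169555664062, -201.9356231689453), (22.015512466430664, 10.01844596862793), 29.507619857788086) [ 550.9 -201.9  158.7]
scene blue 369 [390.8 124.2] mean [513.1 355.1  55.2] zmin/max 5.3989217319266345 96.89876576616439
scene blue 74 [394.2 169.6] mean [663.6 145.4 162. ] zmin/max 158.35997723088178 166.28814446230956
scene red 6 [368.8 153. ] mean [574.4 151.4 151.1] zmin/max 149.11512514325875 152.28486196435767
```

```bash
python3 - <<'E'
from h import *
np.set_printoptions(precision=3,suppress=True)
st=arm.read_state();print("tool axes cols\n",R.from_quat(st["ee_rot"]).as_matrix())
for n in["top","scene"]:
    z=np.load(f"pics/{n}0.npz");im,d=z["im"],z["d"];C=cloud(n,d,T_wc(n))
    box=(C[...,0]>520)&(C[...,0]<720)&(C[...,1]>60)&(C[...,1]<260)&(d>0)
    m=box&(C[...,2]>135)&(C[...,2]<175)
    P=C[m];print(n,len(P))
    o=np.argsort(P[:,0])
    if n=="top":
        for p,c,uv in zip(P[o],im[m][o],np.argwhere(m)[o]): print(np.round(p,0).astype(int),c,uv[::-1])
    # tray rim: white pts z 6..16
    m=box&(C[...,2]>7)&(C[...,2]<18);Q=C[m]
    print("rim",len(Q),cv2.minAreaRect(Q[:,:2].astype(np.float32)))
E
```

```text
tool axes cols
 [[-0.306 -0.001 -0.952]
 [ 0.952  0.002 -0.306]
 [ 0.002 -1.     0.   ]]
top 385
[570 135 154] [47 46 44] [281 194]
[570 138 152] [49 47 45] [280 194]
[570 132 151] [79 79 74] [282 194]
[572 134 156] [49 47 47] [281 193]
[572 137 155] [37 36 37] [280 193]
[572 129 155] [88 88 84] [283 193]
[572 140 153] [43 33 34] [279 193]
[573 143 151] [76 30 26] [278 193]
[573 127 152] [81 80 75] [284 193]
[573 132 151] [91 90 85] [282 193]
[575 137 158] [77 74 67] [280 192]
[575 126 156] [82 82 78] [284 192]
[575 146 154] [88 54 47] [277 192]
[575 135 154] [91 88 79] [281 192]
[575 155 153] [75 26 22] [274 192]
[575 140 154] [88 82 73] [279 192]
[575 124 154] [79 78 76] [285 192]
[575 152 152] [77 24 21] [275 192]
[575 149 152] [75 22 19] [276 192]
[575 132 152] [107 104  93] [282 192]
[575 129 153] [89 88 82] [283 192]
[576 144 150] [87 57 50] [278 192]
[577 126 159] [91 88 81] [284 191]
[578 169 153] [84 84 79] [269 191]
[578 160 152] [78 37 33] [272 191]
[578 152 152] [102  82  71] [275 191]
[578 124 153] [101 100  96] [285 191]
[578 149 151] [100  85  74] [276 191]
[578 158 15
[... 12105 characters left out ...]
32] [281 150]
[697 140 157] [39 39 39] [280 149]
[697 138 155] [36 35 35] [281 149]
[697 135 154] [24 23 24] [282 149]
[697 144 153] [65 65 58] [279 149]
[700 141 155] [43 43 42] [280 148]
[700 135 154] [29 28 29] [282 148]
[701 138 153] [38 37 37] [281 148]
[701 144 152] [86 86 75] [279 148]
[702 140 158] [69 69 62] [280 147]
[703 135 156] [69 68 62] [282 147]
[703 138 154] [57 56 52] [281 147]
[703 132 153] [96 97 84] [283 147]
[706 141 154] [110 111  97] [280 146]
rim 663 ((616.1480102539062, 163.11300659179688), (167.88333129882812, 206.4298858642578), 80.36348724365234)
scene 411
rim 409 ((602.7882080078125, 159.84982299804688), (153.3469696044922, 191.08697509765625), 77.6662368774414)
```

```bash
python3 -m creep '[[[15,25,5],[0,0,-0.02],1],[[35,60,10],[0,0,-0.05],1],[[56,95,15],[0,0,-0.08],1],[[77,130,20],[0,0,-0.11],1],[[98,166,24],[0,0,-0.14],1],[[119,202,27],[0,0,-0.17],1],[[140,238,30],[0,0,-0.2],1],[[161,273,30],[0,0,-0.23],1],[[182,308,30],[0,0,-0.25],1],[[202,343,30],[0,0,-0.27],1],[[222,378,30],[0,0,-0.29],1],[[240,408,30],[0,0,-0.31],1]]'
python3 -m creep '[[[20,33,0],[0,0,-0.02],1],[[40,66,0],[0,0,-0.05],1],[[60,100,0],[0,0,-0.08],1],[[80,134,0],[0,0,-0.1],1],[[100,168,0],[0,0,-0.12],1],[[120,202,0],[0,0,-0.15],1],[[140,238,0],[0,0,-0.17],1],[[155,266,0],[0,0,-0.19],1],[[170,293,0],[0,0,-0.2],1],[[183,314,0],[0,0,-0.21],1],[[191,326,0],[0,0,-0.215],1],[[194,329,0],[0,0,-0.215],1]]'
python3 -m creep '[[[0,0,0],[0,0,0],1],[[0,0,0],[0,0,0],1]]'
python3 - <<'E'
from h import *
st=arm.read_state();im,d=arm.get_image("wrist");np.savez("pics/w1.npz",im=im,d=d,T=T_wc("wrist",st));cv2.imwrite("pics/w1.png",im[:,:,::-1])
print(st["position"],st["clock"])
E
```

```text
clock: 1.1
position: [431.5, -184.7, 261.2]
ee_rot: [0.5, 0.5, -0.5, -0.5]
contact_force: [-0.0, -0.6, 0.5]
gripper_width: 85.3
clock: 2.1
position: [625.7, 144.2, 259.7]
ee_rot: [-0.55, -0.444, 0.445, 0.55]
contact_force: [-1.3, -0.4, 0.4]
gripper_width: 85.2
clock: 2.27
position: [624.6, 141.4, 260.8]
ee_rot: [-0.55, -0.443, 0.444, 0.551]
contact_force: [-0.6, 0.3, -0.3]
gripper_width: 85.5
[624.64702664 141.37042967 260.82223285] 2.2667
```

View pics/w1.png

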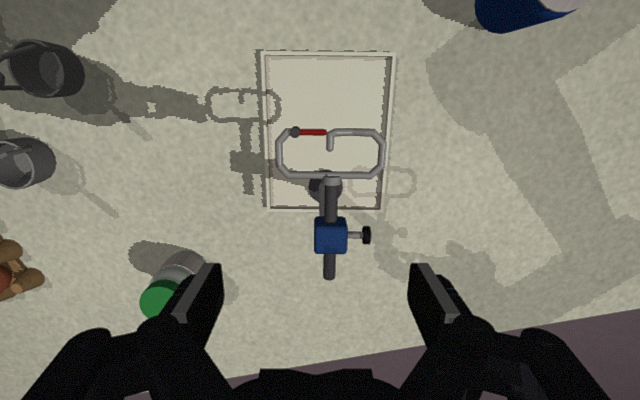

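```bash
python3 - <<'E'
from h import *
np.set_printoptions(precision=1,suppress=True)
z=np.load("pics/w1.npz");im,d,T=z["im"],z["d"],z["T"];C=cloud("wrist",d,T)
a=im[110:260,255:415,::-1];cv2.imwrite("pics/w1z.png",cv2.convertScaleAbs(cv2.resize(a,None,fx=4.8,fy=3.9,interpolation=cv2.INTER_NEAREST)[:600],alpha=1.5))
m=(C[...,2]>135)&(C[...,2]<158)&(d>0);m[:115]=0;m[205:]=0;m[:,:260]=0;m[:,400:]=0
# front bar centres by columns
for name,cols in (("gate",range(300,327,4)),("bar",range(334,374,4)),("back",range(292,372,8))):
    pts=[]
    for c in cols:
        rows=[r for r in (range(122,142) if name!="back" else range(165,185)) if m[r,c]]
        if rows: pts.append([c,np.mean(rows),len(rows)]+list(C[rows,c].mean(0)))
    pts=np.array(pts);print(name);print(pts)
    k=np.polyfit(pts[:,4],pts[:,3],1);print("dir yaw deg",np.degrees(np.arctan2(-k[0],1)))
bl=color(im,105,130)&(np.mgrid[0:400,0:640][0]>200)&(np.mgrid[0:400,0:640][0]<260)&(C[...,2]>158)
P=C[bl];print("clamp top",len(P),P.mean(0),cv2.minAreaRect(P[:,:2].astype(np.float32)))
# rim
m=(C[...,2]>8)&(C[...,2]<18);m[:40]=0;m[215:]=0;m[:,:250]=0;m[:,405:]=0;print(cv2.minAreaRect(C[m][:,:2].astype(np.float32)))
E
```

```text
gate
[[300.  131.5   6.  572.  141.  152.1]
 [304.  131.5   6.  572.6 143.9 152. ]
 [308.  131.5   6.  573.3 146.9 151.7]
 [312.  131.5   6.  573.9 149.9 151.8]
 [316.  131.5   6.  574.5 152.9 152.5]
 [320.  131.5   6.  575.2 155.9 152. ]
 [324.  131.5   6.  575.9 158.9 151.9]]
dir yaw deg -12.242478219920061
bar
[[334.  132.5   8.  578.1 166.2 152.7]
 [338.  131.5   8.  578.1 169.3 152.2]
 [342.  131.5   8.  578.9 172.4 151.4]
 [346.  131.5   8.  579.7 175.5 150.1]
 [350.  131.5   8.  580.5 178.5 149.3]
 [354.  131.5   8.  581.2 181.6 148.8]
 [358.  131.5   8.  581.8 184.6 149.4]
 [362.  131.5   8.  582.2 187.4 150.9]
 [366.  132.    7.  583.1 190.3 151.6]
 [370.  132.5   8.  584.  193.1 152.6]]
dir yaw deg -12.704639369611808
back
[[292.  174.    7.  603.2 127.1 152. ]
 [300.  174.    7.  604.5 133.4 152.5]
 [308.  174.5   8.  606.3 139.5 152.3]
 [316.  174.5   8.  607.6 145.8 152.2]
 [324.  177.5  14.  611.  151.5 153.9]
 [332.  176.2  10.  611.1 158.  154.6]
 [340.  177.   13.  613.5 164.1 153.2]
 [348.  174.5   8.  613.1 170.7 152. ]
 [356.  175.    7.  614.8 176.9 152.2]
 [364.  175.    7.  616.1 183.1 152.5]]
dir yaw deg -13.168624403810336
clamp top 874 [660.5 146.3 163.7] ((610.0530395507812, 157.8241424560547), (26.20033073425293, 131.0534210205078), 77.71980285644531)
((601.9393310546875, 160.07748413085938), (150.34263610839844, 190.3226776123047), 77.2090835571289)
```

View pics/w1z.png

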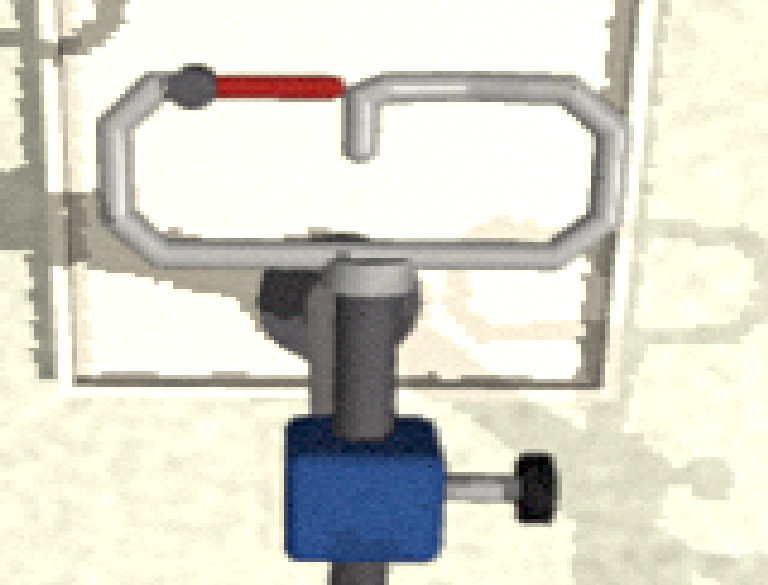

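```bash
python3 -m creep '[[[-12,-20,0],[0,0,0.06],1],[[-30,-50,0],[0,0,0.14],1],[[-50,-82,0],[0,0,0.22],1],[[-70,-115,0],[0,0,0.31],1],[[-90,-148,0],[0,0,0.4],1],[[-110,-180,-8],[0,0,0.49],1],[[-128,-208,-16],[0,0,0.57],1],[[-142,-232,-24],[0,0,0.64],1],[[-153,-250,-28],[0,0,0.69],1],[[-159,-260,-30],[0,0,0.71],1],[[-161,-263,-30],[0,0,0.72],1],[[-161,-263,-30],[0,0,0.72],1]]'
python3 -m creep '[[[0,0,0],[0,0,0],1],[[0,0,0],[0,0,0],1]]'
python3 - <<'E'
from h import *
np.set_printoptions(precision=2,suppress=True)
st=arm.read_state();im,d=arm.get_image("wrist");T=T_wc("wrist",st);np.savez("pics/w2.npz",im=im,d=d,T=T);cv2.imwrite("pics/w2.png",im[:,:,::-1])
print(st["position"],st["clock"]);A=R.from_quat(st["ee_rot"]).as_matrix();print("toolx yaw",np.degrees(np.arctan2(A[1,0],A[0,0])),"tool y",A[:,1])
C=cloud("wrist",d,T);m=color(im,18,32)&(C[...,2]>120)&(C[...,2]<166)
k,l,s,c=cv2.connectedComponentsWithStats(m.astype(np.uint8))
for i in range(1,k):
    if s[i,4]<30: continue
    P=C[l==i];Q=P[P[:,2]>156];print(s[i,4],c[i],P[:,2].max(),len(Q),np.median(Q[:,2]),cv2.minAreaRect(Q[:,:2].astype(np.float32)))
E
```

```text
clock: 3.32
position: [463.1, -122.2, 231.9]
ee_rot: [0.36, 0.609, -0.609, -0.359]
contact_force: [-0.6, 0.6, 0.1]
gripper_width: 85.6
clock: 3.48
position: [464.6, -120.7, 231.7]
ee_rot: [0.359, 0.609, -0.609, -0.359]
contact_force: [0.8, 0.2, -0.6]
gripper_width: 85.2
[ 464.61 -120.69  231.74] 3.4833
toolx yaw 118.98545295454284 tool y [ 0.  0. -1.]
703 [268.31  17.77] 162.05183004829362 600 159.73997351344673 ((369.8699951171875, -206.73802185058594), (21.9420108795166, 9.81669807434082), 61.20185470581055)
1335 [123.19 123.9 ] 162.05461883764207 627 159.61579777635473 ((476.7610168457031, -264.77679443359375), (23.703514099121094, 10.204917907714844), 66.17465209960938)
543 [314.98 202.19] 161.65914098909028 417 159.84913945515157 ((462.595458984375, -122.28038024902344), (23.85540008544922, 8.619144439697266), 29.206323623657227)
948 [171.24 246.75] 162.2686634033639 421 159.7807372357926 ((549.9069213867188, -202.2216796875), (24.144363403320312, 9.9595365524292), 25.524309158325195)
```

View pics/w2.png

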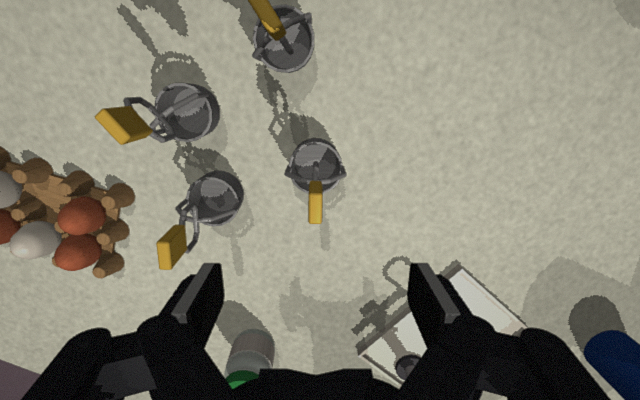

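```bash
python3 -m creep '[[[-1,-1,-15],[0,0,0],1],[[-1,-1,-40],[0,0,0],1],[[-1,-1,-65],[0,0,0],1],[[-1,-1,-85],[0,0,0],1],[[-1,-1,-95],[0,0,0],1],[[-1,-1,-97],[0,0,0],1],[[-1,-1,-97],[0,0,0],1]]'
python3 -m creep '[[[0,0,0],[0,0,0],0],[[0,0,0],[0,0,0],-0.5],[[0,0,0],[0,0,0],-1],[[0,0,0],[0,0,0],-1],[[0,0,0],[0,0,0],-1],[[0,0,0],[0,0,0],-1],[[0,0,0],[0,0,0],-1],[[0,0,0],[0,0,0],-1],[[0,0,0],[0,0,0],-1],[[0,0,0],[0,0,0],-1]]'
python3 - <<'E'
from h import *
st=arm.read_state();im,d=arm.get_image("wrist");T=T_wc("wrist",st);np.savez("pics/w3.npz",im=im,d=d,T=T);cv2.imwrite("pics/w3.png",im[:,:,::-1]);print(st["position"],st["gripper_width"],st["clock"])
E
```

```text
clock: 4.12
position: [463.4, -121.6, 133.8]
ee_rot: [-0.358, -0.609, 0.61, 0.359]
contact_force: [-1.0, -0.1, -0.3]
gripper_width: 85.2
clock: 4.95
position: [463.6, -122.1, 134.8]
ee_rot: [0.359, 0.609, -0.609, -0.359]
contact_force: [-0.7, -0.1, 3.3]
gripper_width: 8.6
[ 463.55101023 -122.12956518  134.76629873] 8.64973481691335 4.95
```

View pics/w3.png

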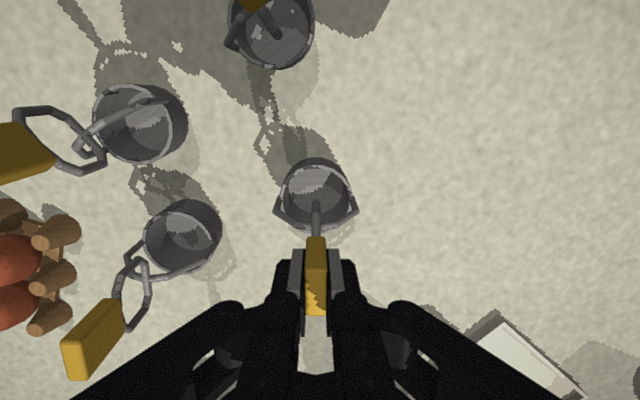

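```bash
python3 -m creep '[[[0,0,5],[0,0,0],-1],[[0,0,15],[0,0,0],-1],[[0,0,30],[0,0,0],-1],[[0,0,40],[0,0,0],-1],[[0,0,44],[0,0,0],-1],[[0,0,44],[0,0,0],-1]]'
python3 -m creep '[[[1,8,0],[0,0,-0.02],-1],[[4,24,0],[0,0,-0.06],-1],[[8,48,0],[0,0,-0.12],-1],[[13,76,0],[0,0,-0.19],-1],[[18,106,0],[0,0,-0.27],-1],[[23,136,0],[0,0,-0.35],-1],[[28,166,0],[0,0,-0.43],-1],[[33,196,0],[0,0,-0.51],-1],[[38,224,0],[0,0,-0.59],-1],[[42,250,0],[0,0,-0.65],-1],[[46,272,0],[0,0,-0.69],-1],[[48,284,0],[0,0,-0.72],-1]]'
python3 -m creep '[[[1,5,0],[0,0,-0.006],-1],[[1,7,0],[0,0,-0.006],-1],[[1,7,0],[0,0,-0.006],-1],[[1,7,0],[0,0,-0.006],-1]]'
python3 - <<'E'
from h import *
st=arm.read_state();im,d=arm.get_image("wrist");T=T_wc("wrist",st);np.savez("pics/w4.npz",im=im,d=d,T=T);cv2.imwrite("pics/w4.png",im[:,:,::-1]);print(st["position"],st["gripper_width"],st["clock"],st["contact_force"])
A=R.from_quat(st["ee_rot"]).as_matrix();print("toolx yaw",np.degrees(np.arctan2(A[1,0],A[0,0])),"tool y",A[:,1])
im,d=arm.get_image("scene");cv2.imwrite("pics/s4.png",cv2.convertScaleAbs(cv2.resize(im[90:250,250:450,::-1],None,fx=3.6,fy=3.6,interpolation=3),alpha=1.5))
E
```

```text
clock: 5.5
position: [463.1, -121.9, 178.6]
ee_rot: [0.359, 0.609, -0.609, -0.359]
contact_force: [-0.5, -0.0, -2.5]
gripper_width: 9.1
clock: 6.5
position: [510.8, 164.1, 176.7]
ee_rot: [-0.55, -0.443, 0.444, 0.551]
contact_force: [-0.1, 0.5, -2.3]
gripper_width: 8.7
clock: 6.83
position: [511.6, 168.0, 177.8]
ee_rot: [-0.552, -0.441, 0.442, 0.552]
contact_force: [0.6, 0.4, -1.9]
gripper_width: 9.3
[511.59697861 168.04199281 177.80507312] 9.26477590441775 6.8333 [ 0.6239316   0.41815075 -1.92424576]
toolx yaw 77.3639883517582 tool y [-1.36909299e-03 -7.82828558e-04 -9.99998756e-01]
```

View pics/w4.png

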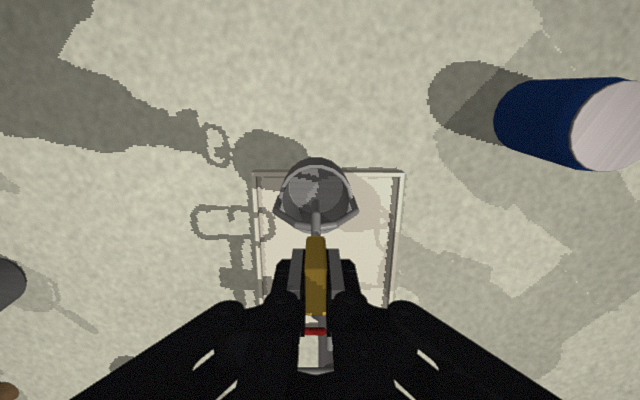

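View pics/s4.png

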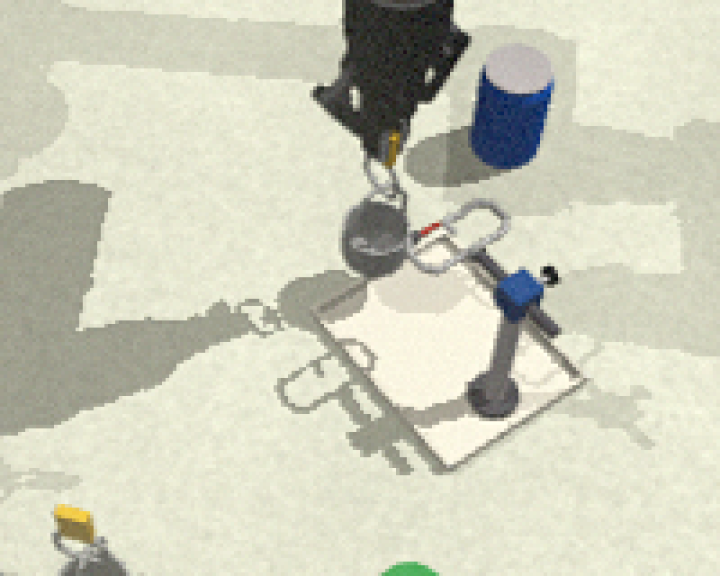

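```bash
python3 - <<'E'
from h import *
np.set_printoptions(precision=1,suppress=True)
z=np.load("pics/w4.npz");im,d,T=z["im"],z["d"],z["T"];C=cloud("wrist",d,T)
cv2.imwrite("pics/w4z.png",cv2.convertScaleAbs(cv2.resize(im[225:385,265:365,::-1],None,fx=5,fy=3.7,interpolation=0)[:600],alpha=1.6))
ex=np.array([.976,-.218]);ey=np.array([.218,.976])
st=arm.read_state();p=st["position"][:2]
m=color(im,0,8,120,40)&(d>0);m[:315]=0;m[345:]=0;v,u=np.nonzero(m);print("red cols",u.min(),u.max(),v.min(),v.max())
P=C[m];print("red z",np.median(P[:,2]),"ex,ey rel TCP",[(np.min(q),np.median(q),np.max(q)) for q in ((P[:,:2]-p)@ex,(P[:,:2]-p)@ey)])
m=color(im,18,32,100,30)&(d>0);m[:225]=0;v,u=np.nonzero(m);
for r in (245,260,280,300): print(r,u[v==r].min(),u[v==r].max(),((C[r,u[v==r]][:,:2]-p)@ey))
E
```

```text
red cols 304 326 328 335
red z 151.85034215523214 ex,ey rel TCP [(np.float64(9.282462260077196), np.float64(63.590868406299904), np.float64(147.30218723672368)), (np.float64(-6.540585639540054), np.float64(-0.12752562024095507), np.float64(6.949663571810753))]
245 306 324 [-4.4 -3.9 -3.4 -2.9 -2.4 -2.  -1.5 -1.  -0.5 -0.   0.4  0.9  1.4  1.9
  2.4  2.8  3.3  3.8  4.3]
260 304 326 [-4.9 -4.5 -4.  -3.5 -3.1 -2.6 -2.2 -1.8 -1.3 -0.9 -0.5 -0.   0.4  0.8
  1.3  1.7  2.2  2.6  3.   3.5  3.9  4.4  4.8]
280 305 326 [-4.2 -3.8 -3.4 -3.  -2.5 -2.1 -1.7 -1.3 -0.9 -0.4 -0.   0.4  0.8  1.2
  1.7  2.1  2.5  2.9  3.3  3.7  4.2  4.6]
300 305 326 [-4.2 -3.9 -3.5 -3.  -2.6 -2.2 -1.7 -1.3 -0.9 -0.5 -0.   0.4  0.8  1.3
  1.7  2.1  2.5  3.   3.4  3.8  4.3  4.6]
```

View pics/w4z.png

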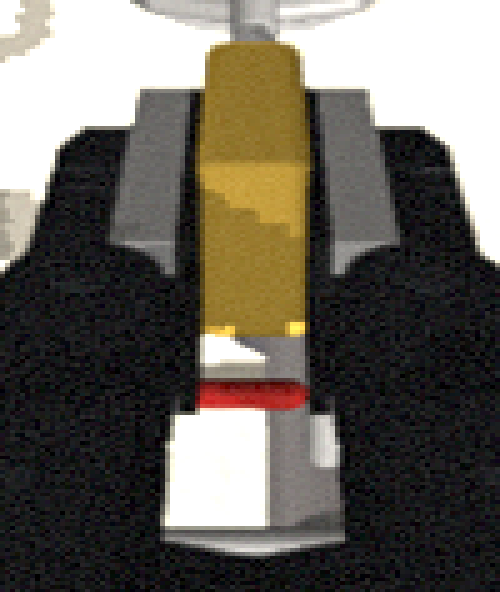

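```bash
python3 -m creep '[[[6,-0.5,0],[0,0,0],-1],[[14,-2,0],[0,0,0],-1],[[22,-3.5,0],[0,0,0],-1],[[29,-5,0],[0,0,0],-1],[[33,-6,0],[0,0,0],-1],[[33.5,-6,0],[0,0,0],-1],[[33.5,-6,0],[0,0,0],-1]]'
for i in 1 2; do python3 -m creep '[[[0,0,0],[0,0,0],-1]]'; done
python3 - <<'E'
from h import *
st=arm.read_state();im,d=arm.get_image("wrist");T=T_wc("wrist",st);cv2.imwrite("pics/w5.png",cv2.convertScaleAbs(cv2.resize(im[225:385,265:365,::-1],None,fx=5,fy=3.7,interpolation=0)[:600],alpha=1.6))
im,d=arm.get_image("scene");cv2.imwrite("pics/s5.png",cv2.convertScaleAbs(cv2.resize(im[90:230,300:440,::-1],None,fx=4.2,fy=4.2,interpolation=3),alpha=1.5))
E
```

```text
clock: 7.52
position: [545.9, 162.7, 178.0]
ee_rot: [-0.552, -0.442, 0.442, 0.552]
contact_force: [0.2, -0.6, -2.2]
gripper_width: 8.7
clock: 7.6
position: [545.5, 162.8, 178.1]
ee_rot: [-0.552, -0.442, 0.442, 0.552]
contact_force: [0.5, -0.5, -2.1]
gripper_width: 8.9
clock: 7.68
position: [545.4, 163.0, 178.3]
ee_rot: [-0.552, -0.442, 0.442, 0.552]
contact_force: [0.6, -0.1, -1.6]
gripper_width: 8.7
```

View pics/w5.png

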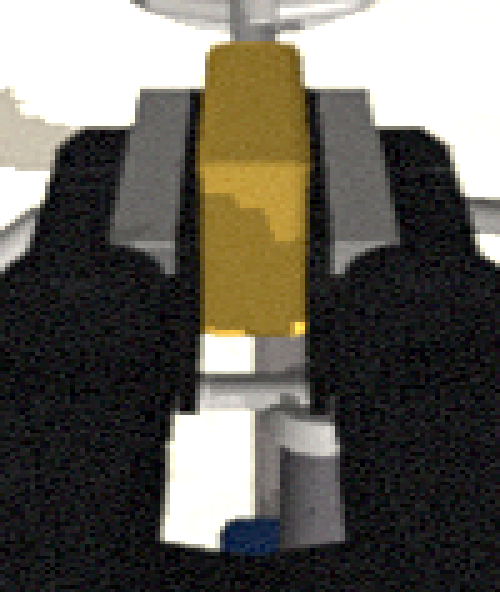

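View pics/s5.png

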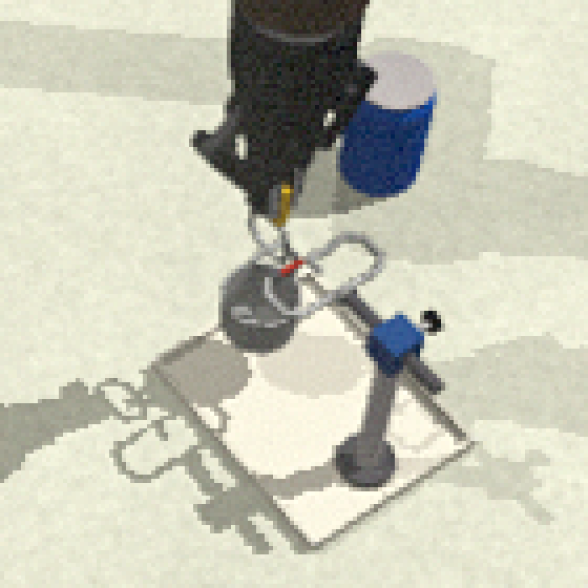

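```bash
python3 -m creep '[[[1.3,-1,0],[0,0,0],-1],[[2.8,-1.3,0],[0,0,0],-1]]'
for i in 1 2 3 4; do python3 -m creep '[[[0.5,-0.1,0],[0,0,0],-1],[[1,-0.2,0],[0,0,0],-1]]' | grep -E "posi|force"; done
```

```text
clock: 7.95
position: [548.4, 161.7, 178.5]
ee_rot: [0.552, 0.442, -0.442, -0.552]
contact_force: [-0.5, 0.8, -2.4]
gripper_width: 8.8
position: [549.6, 161.5, 178.3]
contact_force: [0.5, -0.2, -2.8]
position: [550.5, 161.2, 178.3]
contact_force: [0.9, -0.6, -1.5]
position: [551.5, 161.1, 178.3]
contact_force: [0.3, 0.7, -2.3]
position: [552.5, 160.9, 178.3]
contact_force: [0.4, -0.4, -2.8]
```

```bash
for i in 1 2 3 ; do python3 -m creep '[[[0.5,-0.1,0],[0,0,0],-1],[[1,-0.25,0],[0,0,0],-1],[[1,-0.25,0],[0,0,0],-1]]' | grep -E "posi|force"; done
```

```text
position: [553.2, 160.7, 178.3]
contact_force: [-1.3, 0.3, -2.2]
position: [554.1, 160.5, 178.2]
contact_force: [-2.3, 0.7, -1.0]
position: [555.4, 160.2, 178.3]
contact_force: [-2.0, 1.9, -1.1]
```

```bash
for i in 1 2 3 4; do python3 -m creep '[[[0.5,-0.1,0],[0,0,0],-1],[[1,-0.22,0],[0,0,0],-1],[[1,-0.22,0],[0,0,0],-1]]' | grep -E "posi|force"; done
```

```text
position: [556.5, 160.0, 178.2]
contact_force: [-1.9, 2.0, -3.1]
position: [557.5, 159.7, 178.3]
contact_force: [-2.4, 2.4, -1.9]
position: [558.4, 159.4, 178.2]
contact_force: [-3.4, 0.9, -0.9]
position: [559.4, 159.1, 178.2]
contact_force: [-3.2, 1.4, -0.6]
```

```bash
python3 - <<'E'
from h import *
st=arm.read_state();im,d=arm.get_image("scene");cv2.imwrite("pics/s6.png",cv2.convertScaleAbs(cv2.resize(im[110:210,320:430,::-1],None,fx=6,fy=6,interpolation=3),alpha=1.5))
im,d=arm.get_image("top");cv2.imwrite("pics/t6.png",cv2.convertScaleAbs(cv2.resize(im[140:230,230:330,::-1],None,fx=6,fy=6,interpolation=3),alpha=1.5))
E
```

View pics/s6.png

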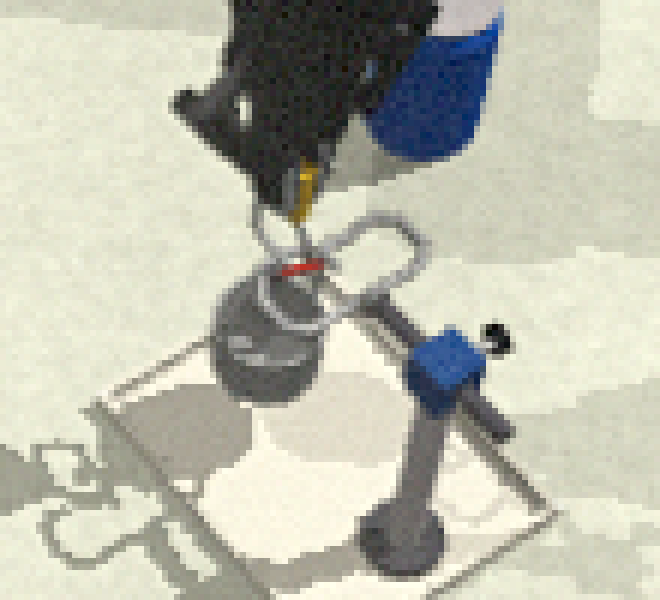

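```bash
for i in 1 2 3 4 5 6; do python3 -m creep '[[[0.5,-0.1,0],[0,0,0],-1],[[1.1,-0.24,0],[0,0,0],-1],[[1.6,-0.36,0],[0,0,0],-1],[[2,-0.45,0],[0,0,0],-1]]' | grep -E "posi|force"; done
```

```text
position: [561.2, 158.4, 178.2]
contact_force: [-4.1, 0.1, -1.4]
position: [563.0, 158.1, 177.8]
contact_force: [-3.9, 1.1, -2.5]
position: [565.5, 158.0, 178.2]
contact_force: [-4.8, 0.9, -2.5]
position: [567.7, 157.6, 178.4]
contact_force: [-5.0, 0.9, -4.3]
position: [569.8, 157.2, 178.4]
contact_force: [-3.4, 3.0, -3.2]
position: [572.7, 157.3, 178.8]
contact_force: [-0.6, 4.4, -2.3]
```

```bash
python3 - <<'E'
from h import *
st=arm.read_state();print(st["contact_force"],st["wrist_torque"],st["clock"])
im,d=arm.get_image("scene");cv2.imwrite("pics/s7.png",cv2.convertScaleAbs(cv2.resize(im[125:195,330:410,::-1],None,fx=8,fy=8,interpolation=3),alpha=1.6))
im,d=arm.get_image("wrist");cv2.imwrite("pics/w7.png",cv2.convertScaleAbs(im[:,:,::-1],alpha=1.6))
E
```

```text
[-0.60455097  4.40194212 -2.27708138] [1.23741828 0.48951639 0.0384475 ] 12.4667
```

View pics/s7.png

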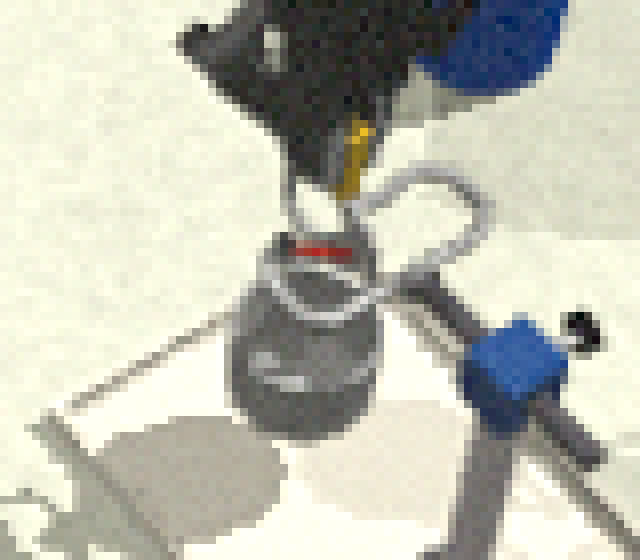

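View pics/w7.png

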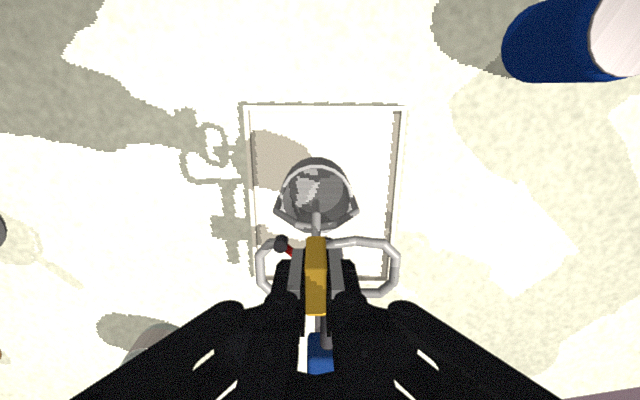

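```bash
for i in 1 2 3 ; do python3 -m creep '[[[0.5,-0.1,0],[0,0,0],-1],[[1.1,-0.24,0],[0,0,0],-1],[[1.6,-0.36,0],[0,0,0],-1],[[2,-0.45,0],[0,0,0],-1]]' | grep -E "posi|force"; done
```

```text
position: [574.0, 155.9, 178.7]
contact_force: [0.7, 0.2, -2.1]
position: [575.3, 154.9, 178.1]
contact_force: [-0.1, 0.1, -2.2]
position: [577.5, 155.1, 178.3]
contact_force: [-0.2, -0.4, -2.4]
```

```bash
for i in 1 2 3 4 5; do python3 -m creep '[[[0.5,-0.1,0],[0,0,0],-1],[[0.5,-0.1,0],[0,0,0],-1]]' | grep -E "posi|force"; done
python3 - <<'E'
from h import *
im,d=arm.get_image("scene");cv2.imwrite("pics/s8.png",cv2.convertScaleAbs(cv2.resize(im[125:195,330:410,::-1],None,fx=8,fy=8,interpolation=3),alpha=1.6))
im,d=arm.get_image("wrist");cv2.imwrite("pics/w8.png",cv2.convertScaleAbs(cv2.resize(im[200:320,220:420,::-1],None,fx=4,fy=4,interpolation=0),alpha=1.6))
E
```

```text
position: [578.1, 155.1, 178.3]
contact_force: [0.2, 0.6, -2.8]
position: [578.5, 155.0, 178.3]
contact_force: [0.5, -0.2, -2.0]
position: [579.0, 154.9, 178.3]
contact_force: [-0.5, 0.0, -2.6]
position: [579.5, 154.8, 178.3]
contact_force: [0.4, 0.4, -2.2]
position: [580.0, 154.7, 178.3]
contact_force: [-0.1, -0.1, -3.0]
```

View pics/s8.png

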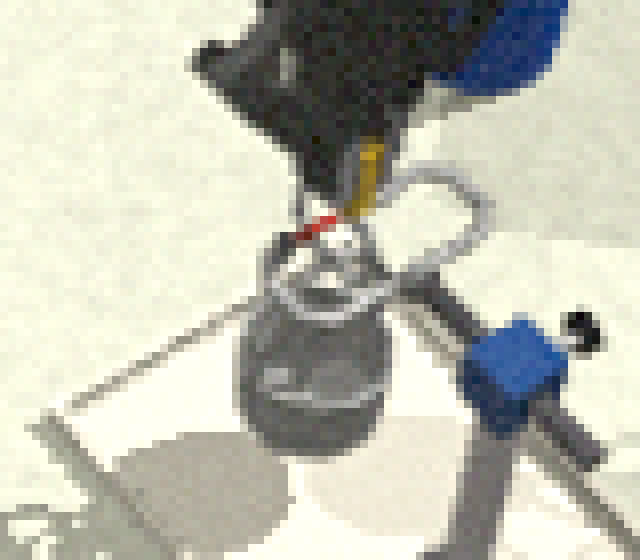

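View pics/w8.png

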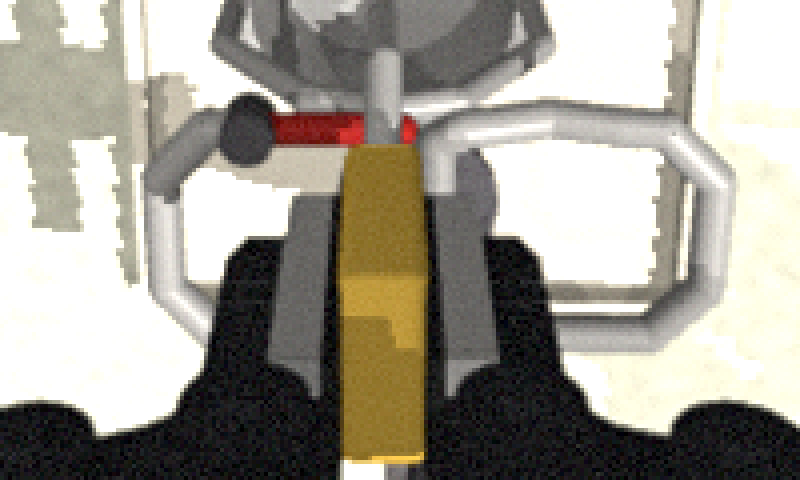

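```bash
python3 -m creep '[[[0.5,-0.1,0],[0,0,0],-1],[[1,-0.2,0],[0,0,0],-1]]' | grep -E "posi|force"; for i in 1 2 3 4 5 6; do python3 -m creep '[[[0.15,0.7,0],[0,0,0],-1],[[0.3,1.4,0],[0,0,0],-1],[[0.44,2,0],[0,0,0],-1]]' | grep -E "posi|force"; done
```

```text
position: [581.0, 154.5, 178.3]
contact_force: [-0.6, -0.5, -1.9]
position: [581.4, 156.6, 178.3]
contact_force: [0.8, 0.1, -2.0]
position: [581.9, 158.6, 178.3]
contact_force: [-0.2, 0.3, -1.9]
position: [582.3, 160.6, 178.3]
contact_force: [0.5, -0.5, -1.8]
position: [582.7, 162.6, 178.3]
contact_force: [-0.1, -0.1, -2.4]
position: [583.2, 164.6, 178.3]
contact_force: [0.0, 0.5, -2.6]
position: [583.6, 166.6, 178.3]
contact_force: [-0.6, 0.7, -2.4]
```

```bash
for i in 1 2 3; do python3 -m creep '[[[0.3,1.2,0],[0,0,0],-1],[[0.6,2.6,0],[0,0,0],-1],[[0.8,3.6,0],[0,0,0],-1],[[1,4.5,0],[0,0,0],-1]]' | grep -E "posi|force"; done
python3 - <<'E'
from h import *
np.set_printoptions(precision=1,suppress=True)
st=arm.read_state();im,d=arm.get_image("wrist");T=T_wc("wrist",st);np.savez("pics/w9.npz",im=im,d=d,T=T);cv2.imwrite("pics/w9.png",cv2.convertScaleAbs(cv2.resize(im[200:320,220:420,::-1],None,fx=4,fy=4,interpolation=0),alpha=1.6))
im,d=arm.get_image("scene");cv2.imwrite("pics/s9.png",cv2.convertScaleAbs(cv2.resize(im[125:195,330:410,::-1],None,fx=8,fy=8,interpolation=3),alpha=1.6))
E
```

```text
position: [584.6, 171.2, 178.3]
contact_force: [0.4, 1.1, -2.5]
position: [585.6, 175.6, 178.3]
contact_force: [0.1, -0.5, -2.2]
position: [586.6, 180.1, 178.3]
contact_force: [0.2, 1.3, -2.9]
```

View pics/w9.png

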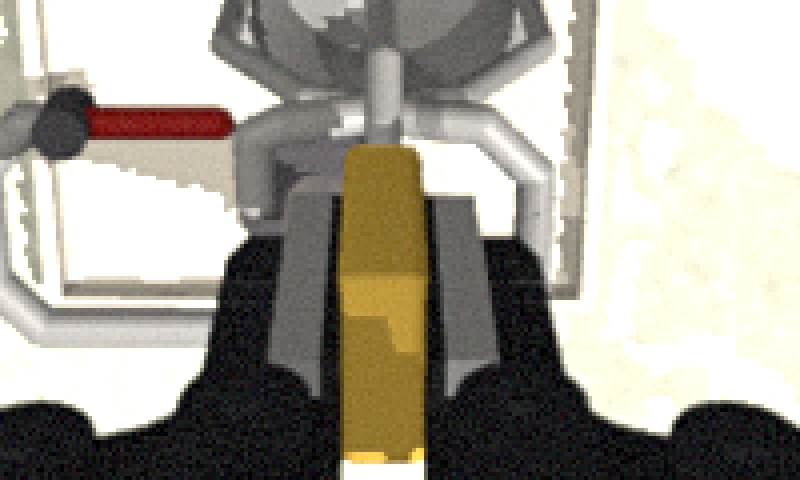

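View pics/s9.png

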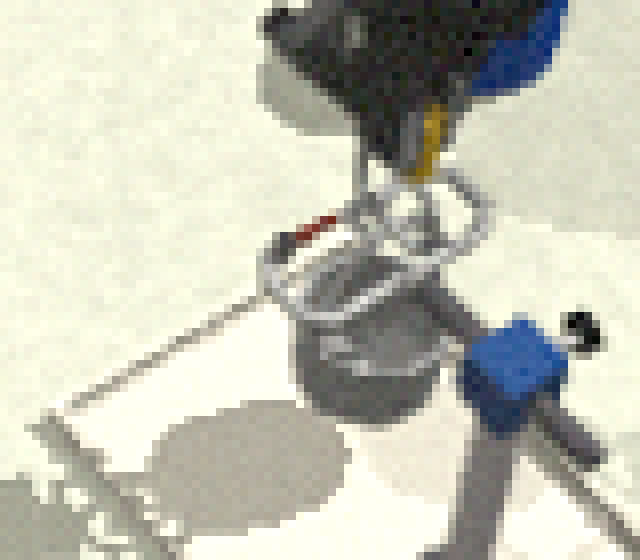

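```bash
python3 -m creep '[[[-2,0.4,0],[0,0,0],-1],[[-4,0.8,0],[0,0,0],-1],[[-5.7,1.2,0],[0,0,0],-1],[[-5.7,1.2,0],[0,0,0],-1]]' | grep -E "posi|force"
python3 -m creep '[[[0,0,-2.5],[0,0,0],-1],[[0,0,-5],[0,0,0],-1],[[0,0,-7.5],[0,0,0],-1],[[0,0,-10],[0,0,0],-1],[[0,0,-12],[0,0,0],-1],[[0,0,-12],[0,0,0],-1]]' | grep -E "posi|force"
for i in 1 2 3 ; do python3 -m creep '[[[0,0,-0.5],[0,0,0],-1],[[0,0,-1],[0,0,0],-1],[[0,0,-1],[0,0,0],-1]]' | grep -E "posi|force"; done
```

```text
position: [580.4, 181.2, 178.4]
contact_force: [0.0, -0.2, -3.0]
position: [580.6, 181.0, 165.5]
contact_force: [-0.9, -0.0, -2.5]
position: [580.9, 181.2, 165.3]
contact_force: [-0.4, 0.3, -2.8]
position: [580.8, 181.2, 164.3]
contact_force: [0.1, -0.1, -2.1]
position: [580.8, 181.2, 163.2]
contact_force: [0.1, -0.1, -2.7]
```

```bash
for i in 1 2 3 4; do python3 -m creep '[[[0,0,-0.3],[0,0,0],-1],[[0,0,-0.5],[0,0,0],-1],[[0,0,-0.5],[0,0,0],-1]]' | grep -E "posi|force"; done
```

```text
position: [580.9, 181.2, 163.0]
contact_force: [-0.0, -0.9, -1.9]
position: [581.0, 181.2, 162.8]
contact_force: [-1.3, -1.1, -0.7]
position: [581.0, 181.2, 162.6]
contact_force: [-2.6, -0.3, 3.9]
position: [581.1, 181.3, 162.5]
contact_force: [-2.4, -0.5, 6.7]
```

```bash
python3 -m creep '[[[0,0,1],[0,0,0],-1],[[0,0,1.5],[0,0,0],-1],[[-1,0.2,1.5],[0,0,0],-1],[[-2,0.4,1.5],[0,0,0],-1],[[-2,0.4,1.5],[0,0,0],-1]]' | grep -E "posi|force";  for i in 1 2 3; do python3 -m creep '[[[0,0,-0.3],[0,0,0],-1],[[0,0,-0.5],[0,0,0],-1],[[0,0,-0.5],[0,0,0],-1]]' | grep -E "posi|force"; done
```

```text
position: [579.5, 181.6, 162.9]
contact_force: [1.8, -0.2, 1.2]
position: [579.4, 181.7, 162.7]
contact_force: [1.6, -1.7, 2.4]
position: [579.4, 181.7, 162.6]
contact_force: [0.4, -1.0, 5.8]
position: [579.5, 181.7, 162.5]
contact_force: [1.7, -1.6, 6.6]
```

```bash
python3 -m creep '[[[0,0,2],[0,0,0],-1],[[0,0,3.5],[0,0,0],-1],[[0.5,-0.1,3.5],[0,0,0],-1],[[0.5,-0.1,3.5],[0,0,0],-1]]' | grep -E "posi|force"; python3 -m creep '[[[0,0,-0.6],[0,0,0],-1],[[0,0,-1],[0,0,0],-1],[[0,0,-1.5],[0,0,0],-1],[[0,0,-1.5],[0,0,0],-1]]' | grep -E "posi|force";  for i in 1 2 3; do python3 -m creep '[[[0,0,-0.3],[0,0,0],-1],[[0,0,-0.5],[0,0,0],-1],[[0,0,-0.5],[0,0,0],-1]]' | grep -E "posi|force"; done
```

```text
position: [578.2, 181.3, 163.3]
contact_force: [0.1, -0.7, -2.0]
position: [579.1, 181.3, 163.1]
contact_force: [-1.2, 0.3, -1.4]
position: [579.3, 181.4, 162.9]
contact_force: [-1.0, -0.9, -0.1]
position: [579.4, 181.4, 162.8]
contact_force: [-2.2, -0.2, 1.5]
position: [579.4, 181.5, 162.6]
contact_force: [-3.6, -0.5, 5.0]
```

```bash
python3 -m creep '[[[-0.5,0.1,0.4],[0,0,0],-1],[[-1,0.2,0.8],[0,0,0],-1],[[-1,0.2,0.8],[0,0,0],-1],[[-1,0.2,0.8],[0,0,0],-1]]' | grep -E "posi|force"; python3 - <<'E'
from h import *
st=arm.read_state();print(st["clock"])
im,d=arm.get_image("wrist");cv2.imwrite("pics/w10.png",cv2.convertScaleAbs(cv2.resize(im[160:310,220:420,::-1],None,fx=4,fy=4,interpolation=0),alpha=1.6))
im,d=arm.get_image("scene");cv2.imwrite("pics/s10.png",cv2.convertScaleAbs(cv2.resize(im[125:195,330:410,::-1],None,fx=8,fy=8,interpolation=3),alpha=1.6))
E
```

```text
position: [579.1, 181.6, 162.8]
contact_force: [0.8, -2.7, 2.4]
22.7667
```

View pics/w10.png

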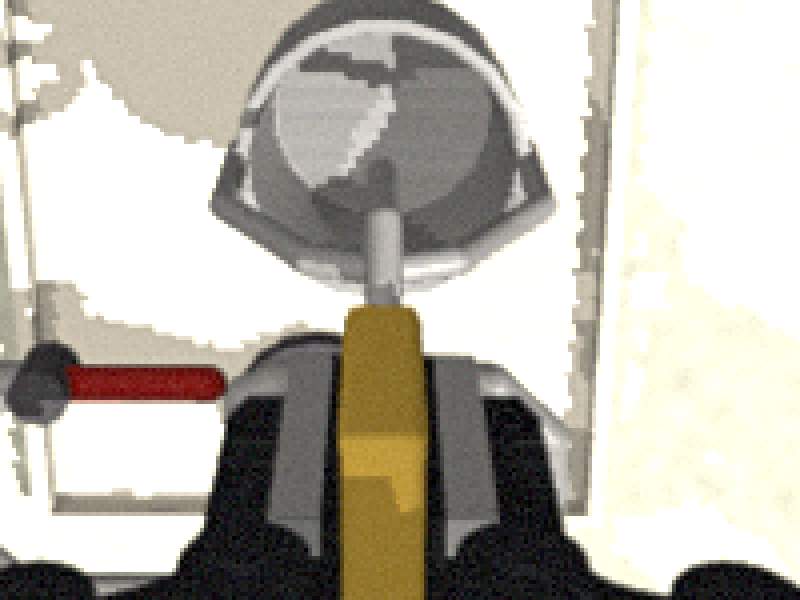

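View pics/s10.png

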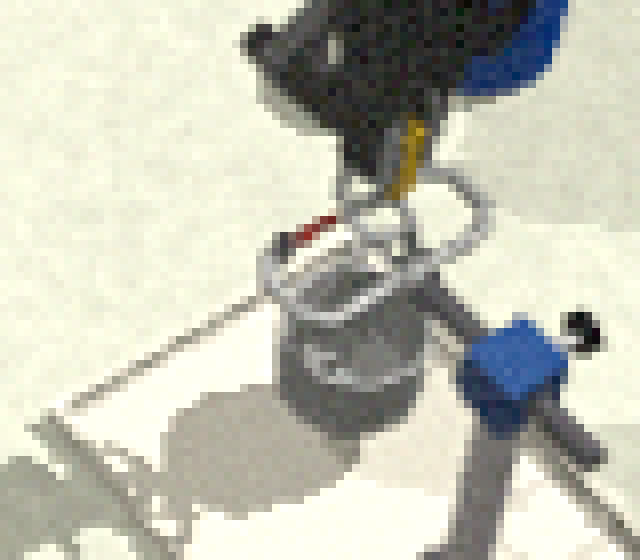

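```bash
python3 -m creep '[[[0,-0.3,0.3],[0,0,0],-1],[[0,-0.5,0.5],[0,0,0],-1],[[0,-0.5,0.5],[0,0,0],-1]]' | grep -E "posi|force"; python3 -m creep '[[[0,0,0],[0,0,0],-0.85],[[0,0,0],[0,0,0],-0.75],[[0,0,0],[0,0,0],-0.7],[[0,0,0],[0,0,0],-0.65],[[0,0,0],[0,0,0],-0.6],[[0,0,0],[0,0,0],-0.55],[[0,0,0],[0,0,0],-0.5],[[0,0,0],[0,0,0],-0.5]]'
python3 - <<'E'
from h import *
st=arm.read_state();print(st["clock"])
im,d=arm.get_image("wrist");cv2.imwrite("pics/w11.png",cv2.convertScaleAbs(cv2.resize(im[160:310,220:420,::-1],None,fx=4,fy=4,interpolation=0),alpha=1.6))
E
```

```text
position: [578.8, 181.5, 163.0]
contact_force: [1.8, -1.1, 0.2]
clock: 23.78
position: [578.3, 181.2, 163.1]
ee_rot: [-0.552, -0.442, 0.442, 0.552]
contact_force: [-0.6, 0.2, 0.9]
gripper_width: 21.3
23.7833
```

View pics/w11.png

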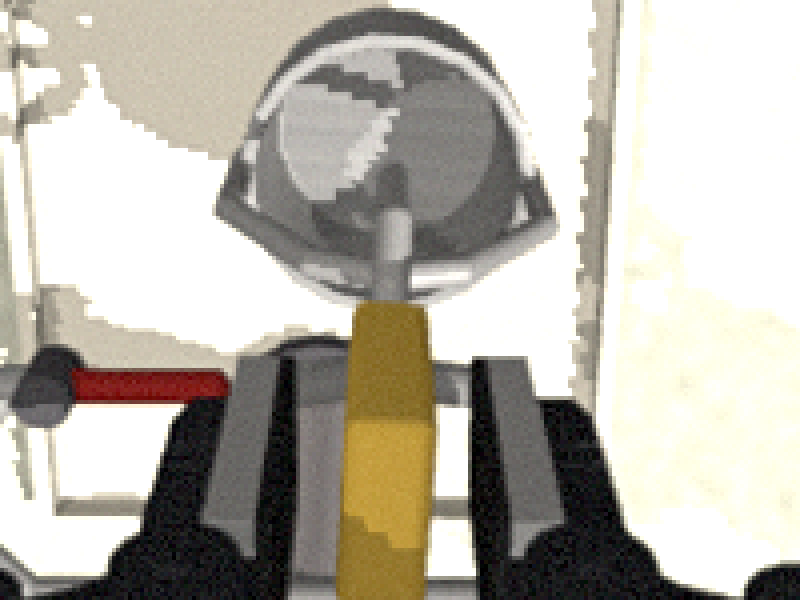

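```bash
python3 -m creep '[[[0,0,0],[0,0,0],-0.3],[[0,0,0],[0,0,0],-0.1],[[0,0,0],[0,0,0],0],[[0,0,0],[0,0,0],0],[[0,0,2],[0,0,0],0],[[0,0,8],[0,0,0],0],[[0,0,18],[0,0,0],0],[[0,0,30],[0,0,0],0],[[0,0,45],[0,0,0],0],[[0,0,60],[0,0,0],0],[[0,0,70],[0,0,0],0],[[0,0,70],[0,0,0],0]]'
python3 - <<'E'
from h import *
im,d=arm.get_image("wrist");cv2.imwrite("pics/w12.png",cv2.convertScaleAbs(im[:,:,::-1],alpha=1.6))
E
python3 -m creep '[[[0,0,15],[0,0,0],0],[[-5,0,30],[0,0,0],0],[[-10,0,50],[0,0,0],0],[[-15,0,70],[0,0,0],0],[[-20,0,80],[0,0,0],0],[[-20,0,80],[0,0,0],0],[[-20,0,80],[0,0,0],0],[[-20,0,80],[0,0,0],0],[[-20,0,80],[0,0,0],0],[[-20,0,80],[0,0,0],0],[[-20,0,80],[0,0,0],0],[[-20,0,80],[0,0,0],0]]'
python3 - <<'E'
from h import *
im,d=arm.get_image("wrist");np.savez("pics/w13.npz",im=im);cv2.imwrite("pics/w13.png",cv2.convertScaleAbs(im[:,:,::-1],alpha=1.6))
im,d=arm.get_image("scene");np.savez("pics/s13.npz",im=im);cv2.imwrite("pics/s13.png",cv2.convertScaleAbs(cv2.resize(im[110:210,320:430,::-1],None,fx=6,fy=6,interpolation=3),alpha=1.6))
E
```

```text
clock: 24.83
position: [579.8, 181.7, 236.8]
ee_rot: [0.552, 0.444, -0.44, -0.551]
contact_force: [0.3, -0.8, 0.9]
gripper_width: 42.9
clock: 25.88
position: [558.4, 181.2, 312.5]
ee_rot: [-0.552, -0.442, 0.442, 0.552]
contact_force: [-0.8, 0.6, 0.0]
gripper_width: 42.8
```

View pics/w12.png

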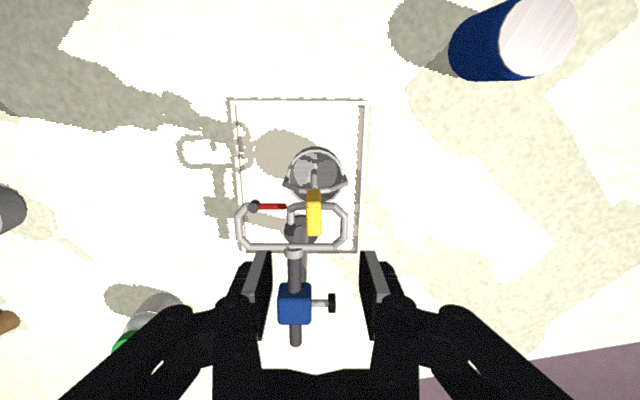

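View pics/w13.png

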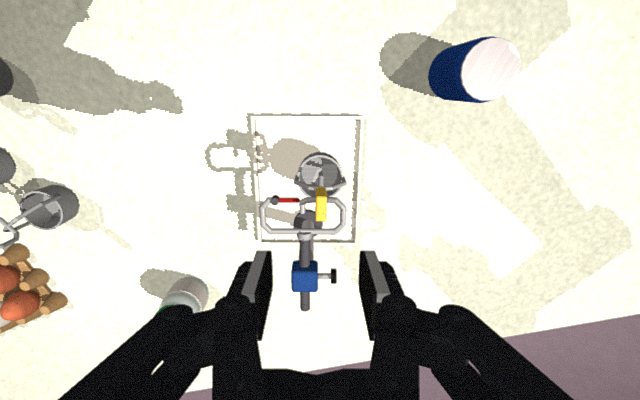

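View pics/s13.png

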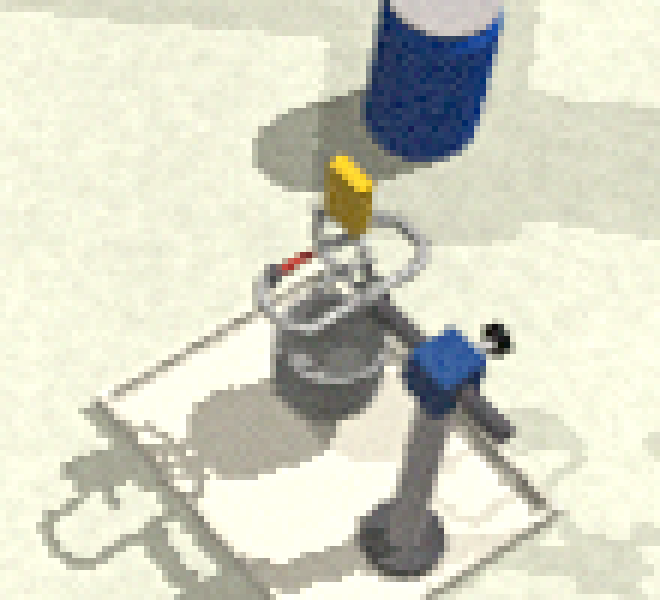

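```bash
for i in 1 2 3; do python3 -m creep '[[[0,0,0],[0,0,0],0],[[0,0,0],[0,0,0],0],[[0,0,0],[0,0,0],0],[[0,0,0],[0,0,0],0],[[0,0,0],[0,0,0],0],[[0,0,0],[0,0,0],0],[[0,0,0],[0,0,0],0],[[0,0,0],[0,0,0],0],[[0,0,0],[0,0,0],0]]' | grep clock; python3 - <<'E'
from h import *
np.set_printoptions(precision=1,suppress=True)
for k in range(4):
    st=arm.read_state();im,d=arm.get_image("wrist");C=cloud("wrist",d,T_wc("wrist",st))
    m=color(im,18,32,100,40)&(C[...,2]>140)&(C[...,2]<195);m[:,:290]=0;m[:,350:]=0
    v,u=np.nonzero(m);P=C[m];Q=P[P[:,2]>P[:,2].max()-5]
    print(np.round([u.mean(),v.mean()],2),len(u),"tab top",Q.mean(0),cv2.minAreaRect(Q[:,:2].astype(np.float32)),"ey",P[:,:2].mean(0)@[.218,.976])
E
done
```

```text
clock: 26.73
[320.1 203.5] 367 tab top [575.9 181.8 187.8] ((576.4437866210938, 182.04664611816406), (9.645818710327148, 23.809064865112305), 77.38616943359375) ey 303.01488471708535
[320.1 203.6] 367 tab top [575.9 181.8 187.7] ((576.4334716796875, 182.04888916015625), (9.657389640808105, 23.275373458862305), 77.38703918457031) ey 303.00315765630825
[320.1 203.6] 367 tab top [575.9 181.8 187.8] ((576.1936645507812, 181.71499633789062), (9.651968955993652, 23.66659164428711), 75.12914276123047) ey 303.02648014541063
[320.1 203.6] 367 tab top [575.8 181.8 187.7] ((576.2220458984375, 182.11270141601562), (9.655712127685547, 24.378053665161133), 77.39139556884766) ey 303.01936451818216
clock: 27.68
[320.2 203.6] 366 tab top [576.  181.9 187.7] ((576.470947265625, 182.0575714111328), (9.686570167541504, 23.787141799926758), 77.38571166992188) ey 303.1156481941179
[320.2 203.6] 367 tab top [575.8 181.9 187.8] ((576.513427734375, 182.03756713867188), (9.70405101776123, 23.316429138183594), 77.38551330566406) ey 303.0966644790823
[320.2 203.6] 367 tab top [575.7 181.9 187.8] ((576.428894042
[... 255 characters left out ...]
 303.14196867921873
clock: 28.63
[320.1 203.6] 367 tab top [575.8 181.9 187.7] ((576.5355834960938, 182.06088256835938), (9.691595077514648, 23.5540771484375), 77.39002990722656) ey 303.1038658286316
[320.2 203.6] 368 tab top [575.8 181.9 187.7] ((576.556884765625, 182.07127380371094), (9.708283424377441, 23.92643165588379), 77.38938903808594) ey 303.120279186079
[320.1 203.6] 367 tab top [575.8 181.8 187.8] ((576.251220703125, 181.90823364257812), (9.70119571685791, 23.885086059570312), 76.04537963867188) ey 303.06751956241095
[320.1 203.5] 368 tab top [575.8 181.9 187.8] ((576.238525390625, 182.12918090820312), (9.693652153015137, 23.45252799987793), 77.3892593383789) ey 303.07784935762277
```

```bash
python3 -c "
from bench import arm
print(arm.job_done(), arm.read_state()['clock'])"
```

```text
the job is handed in; nothing more can be done
the job is handed in; nothing more can be done
```

The dipper farthest to the robot's left is now hanging from the dip in the hook's front bar. I handed the job in at about 29 s of the 72 s allowed.

- **Gate:** I pressed the eye's upright side against the red gate. The push rose to about 5 N, then fell to nearly nothing. The gate slipped off when I worked out the eye's side was about 17 mm in, not the quoted 21 mm. The pictures afterwards showed the gate shut behind the eye.
- **Slide and hanging:** The slide past the lip and over to the seat showed no contact force. Setting down on the bar peaked at about 9 N of vertical load. Force also built up sideways (2 to 4 N), so I re-centred the eye over the bar twice before letting go.
- **Last checks:** Over about 2 s before hand-in, the yellow grip did not move in the wrist camera (within 0.1 px). Its top was at 187.7 mm, where about 187 was expected. It sat within about 1 mm of the dip's middle along the bar. The gripper was open and well clear above.
- **Not checked:** I did not measure the jar, can and egg tray again at the end, but no move went near them.

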